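Fit the missing long divider into a tote's partition set

TASK

A packing tote still lacks one long divider of its egg-crate partition. Take the long notched divider out of the wire rack and lower it, upright and notches down, into the empty lane so that each of its six notches drops over its own cross divider; the set sits loose along the tote, so feel for the place, and do not force, crush or drop it. Slide it down until it stands on the tote's base pad, flush with the other dividers, let go, and leave the short boards and everything else on the bench as they are.

Things in the scene. Friction and masses are not known exactly. Their poses are not given: they have to be found in the camera images.
- divider: Long divider to fit: stiff white-grey plastic board, 264 mm long (y), 8 mm thick (x), 100 mm high (z), about 110 g. Longest of three boards standing on edge in the rack, in any of its places. Origin: middle of its lower edge. From that edge six square notches, 11 mm wide, 52 mm high, at y = -110, -66, -22, 22, 66, 110 mm, leave seven teeth. Same either way round.
- divider_top (a point): Middle of the long divider's top edge, where to grip it across its 8 mm thickness; axes as the divider's. The board is whole for the upper 48 mm. Once home, cross dividers stand 18 mm from here to either side along y, so keep fingers between them; along x about 55 mm on either side are free.
- rack: Wire rack fixed to the bench: steel base 190 x 160 x 10 mm, the boards stand on it along its y axis, 60 mm apart from middle to middle, tops 110 mm above the bench. Wire loops 60 mm high on both sides of each board leave it 1.5 mm of air each side: lift it straight up by over 70 mm to clear them. Origin: centre of its underside.
- tote: Open grey tote, 200 (x) by 300 (y) by 120 mm high, fixed. Origin: centre of its underside. In it, on a springy base pad (gives 1 mm per 8 N), stands the partition set of 8 mm boards, tops 108 mm above the bench: six cross dividers along x, 44 mm apart, locked by one long divider at x = -32 mm. The set is snug across (x) but lies up to 9 mm either way along y, unmeasured, held by 6 N of friction.
- lane (a point): On the tote's base pad, 8 mm above the bench, under the middle of the empty lane (x = +32 mm in the tote); axes as the tote's. The divider's origin belongs here when home, except that the unmeasured shift of the set, up to 9 mm, decides where along y. More than 25 N between the divider and the tote, its pad or the set damages the boards.
- slots (a point): 48 mm above the lane point, axes as the tote's: level of the bottoms of the upward slots in the six cross dividers, which are 11 mm wide (x), 52 mm deep, flared to 21 mm at the mouth. A divider lowered here stops on these bottoms unless its notches are within 1.5 mm of the cross dividers along y; slid along y under light pressure, it drops over them when they meet, then slides down to the pad.
- short_a: One of two spare short cross dividers in the rack, to be left there: same stock, 190 x 8 x 100 mm, two notches. Origin: middle of its lower edge.
- short_b: The other short cross divider in the rack, the same as short_a; leave it there.
- cup: Paper cup, 72 mm across, 85 mm high, beyond the tote and rack; leave it. Origin: centre of its underside.
- jar: Small amber jar, 33 mm across, 78 mm high, beyond the tote and rack; leave it. Origin: centre of its underside.
- film_roll: Upright roll of blue film, 110 mm across, 170 mm high, at the left side; leave it. Origin: centre of its underside.
- tape: Roll of tape lying flat, 100 mm across, 48 mm high, at the right side; leave it. Origin: centre of its underside.
- carton: Small closed carton, 110 x 140 x 90 mm, at the right side; leave it. Origin: centre of its underside.
- cutter: Box cutter, about 155 mm long, 18 mm high, lying beyond the tote and rack; leave it. Origin: on the bench near its middle.
- driver: Screwdriver lying at the left side; leave it. Origin: on the bench near its middle.

How it is judged:
On the way, in this order (a step that is already met when the one before it is completed fails the run):
1. the long divider is lifted clear of the rack (height (world z) of divider above 0.09 m and contact force between the fingers and divider above 1 N), for 0.1 s.
2. held upright by the gripper, it has entered the slots of the empty lane with its teeth (z of divider in the frame of lane below 0.085 m and horizontal distance between divider and lane below 0.015 m and angle between divider's own z axis and vertical below 0.15 rad and contact force between the fingers and divider above 1 N), for 0.1 s.
At the end, for the whole second after the job is handed in: The long divider stands released and still in the empty lane, lower edge within 3 mm of the tote's pad and of the lane's middle line, upright within 0.05 rad, in line with the tote within 0.04 rad, within 13 mm of the lane's centre lengthwise; no other thing on the bench moved over 20 mm (z of divider in the frame of lane between -0.003 and 0.003 m and x of divider in the frame of lane between -0.003 and 0.003 m and y of divider in the frame of lane between -0.013 and 0.013 m and angle between divider's own z axis and vertical below 0.05 rad and angle between the y axis of divider and the y axis of tote, either way round below 0.04 rad and linear speed of divider below 0.01 m/s and contact force between the fingers and divider below 0.1 N); the robot touches nothing.
It fails at once if the divider is forced: more than 25 N between it and the tote, its pad or its partition set (contact force between divider and tote above 25 N).
It fails at once if the divider is dropped into the tote (faster than 0.3 m/s while in the lane) (horizontal distance between divider and lane below 0.03 m and z of divider in the frame of lane below 0.1 m and linear speed of divider above 0.3 m/s).
It fails at once if the robot strikes the tote or its set with more than 20 N (contact force between any of the arm, the fingers and tote above 20 N).
It fails at once if a short board or another thing on the bench is moved by more than 20 mm (distance of any of short_a, short_b, cup, jar, film_roll, tape, carton, cutter, driver from where it was at the start of the episode above 0.02 m).
It also fails if it takes over 61 s, if anything falls off the work surface, if the arm or the gripper's body presses on something with over 40 N, if the wrist force passes 120 N, or if a joint passes its speed limit or range.

ROBOT

A 6-joint arm with a two-finger parallel gripper is mounted at the origin on the work surface. World frame = base frame: x ahead of the robot, y to its left, z up, the work surface at z = 0. Lengths are in m, angles in rad, forces in N, time in s.
With the tool pointing down it reaches from about 0.3 to 0.875 m from the base axis. Payload 6.4 kg.
Tool frame: the origin (TCP) lies at the very end of the fingers, on their centre line; the grasp point (between the pads) lies behind it (env.grip_point_offset is the z of the grasp point in the tool frame, in m); z points along the fingers, y is the direction in which the jaws open and shut (so a half turn about z gives the same grasp; the last joint's range is limited). The gripper opens to 85 mm and grips with 20 to 120 N. Pads are 22 mm wide; open, the fingers measure 114 mm over their backs; the gripper's body (76 mm by 85 mm) begins 54 mm behind the grasp point. The pads swing forward as they close: fully open they stand 13 mm farther back than shut.
Start: joints at [1.084, 0.181, 1.607, -0, 1.354, -0.206], TCP at [0.159, 0.552, 0.231] pointing down, gripper open.
Joint ranges: [-2.99, 2.99], [-0.89, 2.07], [0.3, 2.58], [-1.14, 4.28], [0, 2.63], [-3.12, 3.12]. Speed limits (rad/s): [2.57, 2.57, 3.01, 3.14, 3.14, 3.14].

INTERFACE

Orientations are given as a 3x3 rotation matrix whose columns are the frame's x, y, z axes.
In Python, from bench import telemetry, optics, job, finder, env gives the robot as it stands. The module is installed in compiled form; this text tells all that it offers.
- The arm moves only by the tool step_arm, never from a script. Its argument "targets" is a list that holds one entry, the list of rows, each a list of 5 numbers: the shift along the tool's x, y, z in mm, then the turn about the tool's z in rad, then the opening, from -1 (shut) to 1 (fully open). In form: [[[dx, dy, dz, turn, fingers], ...]]. A call has 1 to 12 rows; each row shifts and turns the commanded pose from where the row before left it, along the tool's axes as they then stand; what a row does not reach is not made up. A row lasts 1/10 s, in which the tool goes at most 50 mm and 8.59 degrees, less where a joint would pass 70% of its speed; a pose out of reach is approached as far as the arm can. A call is refused whole if a number of a shift passes 50 or a number of a turn 0.15, either way. A call with a gripper value outside its range is refused whole. The fingers move at their own pace and stop on an object; "grip_force" is the grip in N (left out, the last holds). Time passes only in rows, so rows that do not move let the fingers close. It gives the time, the measured TCP pose, the force and the opening at its end, in the units of the state.
- telemetry.observe(): the state, without advancing time (a new reading comes with each control period).
- optics.camera(name): name is "scene" or "top" or "wrist"; returns a dict with "image" (384x512x3 uint8, red, green, blue), "z_map" (384x512 float32, m along the optical axis (not along the pixel's ray), 0 where there is no reading), "fovy" (degrees; the focal length in pixels is half the picture's height over the tangent of half this angle, whatever the lens; pixels are square), "cx", "cy" (the principal point, pixels), "T" (4x4, takes a point from camera to world coordinates). Camera axes: x right, y up, looking along -z (the intrinsics and any distortion apply to the point x, -y, -z); pixel columns grow to the right and rows downward; lengths in m; the calibration is good to about 2 mm. The wrist camera is an equidistant fisheye: a pixel r from the principal point sees the ray r / f radians off the axis. A picture is of the moment at which its call begins.
- job.job_done(): hands the job in, once; it reports no verdict.
Trained networks look in a picture, given as the dict that the camera call returned (one of the last four; its "shot" number tells which), for a name from the list of things; names that differ only in an ending like _2 or _b are one class to them, and where a whole thing is asked for, a point or a joint stands for the part that bears it (a point fixed in the world has none). Each returns a list of dicts, best first, with "conf" (0 to 1); they miss things now and then, are a little off and sometimes report something else, mostly with a low value. They report only what shows in the picture. A call takes as long as a camera call.
- finder.search_frame(target, picture): "position" ([x, y, z] in m, in world coordinates, good to about 4 mm: the middle of the surface that is visible of it).
The state is a dict: "t": time; "q": joint angles; "qd": joint speeds; "tau": joint torques, N m; "eef_pos": TCP position; "tcp_rot": TCP orientation; "wrist_force": force on the tool from outside, world axes, zero at the start; "moment": the same for the moment, N m; "opening": finger opening in m.
Only numpy, scipy, OpenCV 4.12 (cv2) and the standard library are available. Lean on these libraries where they do the work, as an engineer would, in place of code of your own. Each camera call takes 0.05 s, during which the arm holds its last target. There are 200 camera calls.

## Working session

There is one attempt and no reset: what is moved stays moved. The work goes in short steps, Python scripts to look and compute and a tool call to move; the robot and the scene stay as the last step left them, time stands still between calls to the robot, and variables do not carry over. Pictures are saved under pics/ and viewed, about 8 in all and at most 12, crops included, and the job is handed in when it is done.

Besides the shell and the picture viewer there is one more tool, called as name([rows], argument=value, ...), one row to a line, values as JSON. step_arm: Moves the arm, as the interface text tells. Its arguments: {"type":"object","properties":{"targets":{"type":"array"},"grip_force":{"type":"number"}},"required":["targets"]}

```bash
mkdir -p pics
cat > h.py <<'E'
import numpy as np, cv2
from bench import telemetry, optics, job, finder, env
def cloud(c):
    h,w=c["z_map"].shape; f=h/2/np.tan(np.radians(c["fovy"])/2)
    v,u=np.mgrid[:h,:w].astype(float); z=c["z_map"]
    p=np.stack([(u-c["cx"])/f*z,-(v-c["cy"])/f*z,-z],-1)
    P=p@c["T"][:3,:3].T+c["T"][:3,3]; P[z==0]=np.nan
    return P
def save(n,im): cv2.imwrite("pics/"+n,im[...,::-1])
E
python3 - <<'E'
from h import *
s=telemetry.observe(); print(s["t"],s["eef_pos"],s["tcp_rot"],s["opening"],s["wrist_force"],env.grip_point_offset)
ims=[]
for n in("top","scene"):
    c=optics.camera(n); ims.append(c["image"]); print(n,c["fovy"],c["cx"],c["cy"],c["T"].round(3).tolist())
    P=cloud(c); np.save(n+".npy",P)
    for t in("divider","short_a","rack","tote"):
        for r in finder.search_frame(t,c)[:3]: print(t,np.round(r["position"],3),round(r["conf"],2))
save("a.png",cv2.resize(np.vstack(ims),None,fx=.78,fy=.78,interpolation=cv2.INTER_AREA)); save("top.png",ims[0])
E
```

```text
0.0 [0.15906001 0.55198534 0.23038583] [[-9.60833970e-01  2.77123487e-01 -8.08997721e-04]
 [ 2.77124445e-01  9.60832808e-01 -1.53534571e-03]
 [ 3.51831195e-04 -1.69940536e-03 -9.99998494e-01]] 0.0857692170854681 [ 0.17082637 -0.45670234 -1.09165882] -0.0187
top 49.61187896635258 255.4472313212127 195.15907893517326 [[0.004, 0.988, -0.152, 0.363], [-1.0, 0.004, -0.001, 0.008], [-0.0, 0.152, 0.988, 1.458], [0.0, 0.0, 0.0, 1.0]]
divider [ 0.497 -0.233  0.109] 0.91
short_a [ 0.558 -0.236  0.101] 0.77
short_a [ 0.614 -0.235  0.094] 0.63
rack [ 0.539 -0.234  0.012] 0.86
tote [0.479 0.249 0.074] 0.58
scene 43.15013830542213 250.09842553852968 192.0681374700668 [[-0.312, -0.605, 0.732, 1.809], [0.95, -0.211, 0.23, 0.398], [0.015, 0.767, 0.641, 1.183], [0.0, 0.0, 0.0, 1.0]]
short_a [ 0.625 -0.234  0.067] 0.84
short_a [ 0.566 -0.222  0.084] 0.84
short_a [ 0.642 -0.52   0.085] 0.7
rack [ 0.639 -0.224  0.01 ] 0.9
tote [ 0.773 -0.12   0.05 ] 0.65
tote [0.482 0.244 0.083] 0.61
```

View pics/a.png

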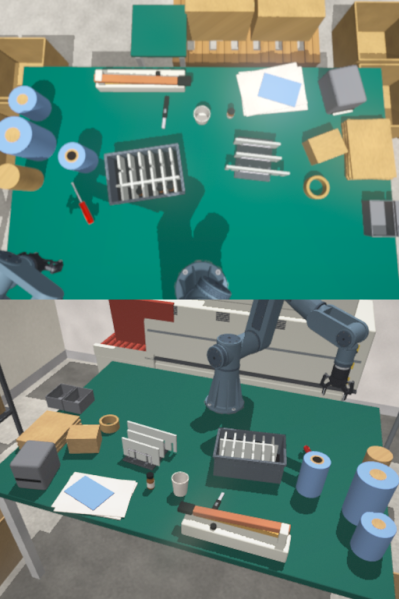

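The top view shows the tote on the left at about (145,172) and the rack at about (257,155). The long board is the one nearest the robot. Next I'll measure from the depth map.

Run:
```python
from h import *
T=np.load("top.npy"); im=cv2.imread("pics/top.png")[...,::-1]
def reg(x0,x1,y0,y1,z0,z1): 
    return (T[...,0]>x0)&(T[...,0]<x1)&(T[...,1]>y0)&(T[...,1]<y1)&(T[...,2]>z0)&(T[...,2]<z1)
print("bench z",np.nanmedian(T[reg(.3,.4,-.3,-.1,-.03,.03)][:,2]))
m=reg(.42,.7,-.42,-.05,.095,.125).astype(np.uint8)
n,l,st,_=cv2.connectedComponentsWithStats(m)
for i in range(1,n):
    if st[i,4]<15: continue
    p=T[l==i]; c=p[:,:2].mean(0); u=np.linalg.svd(p[:,:2]-c)[2][0]; s=(p[:,:2]-c)@u
    print("board",st[i,4],c.round(4),np.degrees(np.arctan2(u[1],u[0])).round(2),"len",np.ptp(s).round(3),"mid",(c+u*(s.max()+s.min())/2).round(4),"z",np.median(p[:,2]).round(4))
m=reg(.3,.65,.02,.48,.113,.13)
r=cv2.minAreaRect(T[m][:,:2].astype(np.float32)); print("tote rim",r,np.median(T[m][:,2]))
m=reg(.3,.65,.02,.48,.1,.113); print(m.sum())
c0=np.argwhere(reg(.3,.65,.02,.48,.06,.13)); a=c0.min(0)-8;b=c0.max(0)+8;print(a,b)
A=cv2.resize(im[a[0]:b[0],a[1]:b[1]],None,fx=4.5,fy=4.5,interpolation=cv2.INTER_CUBIC)
c0=np.argwhere(reg(.42,.7,-.42,-.05,.06,.13)); a=c0.min(0)-8;b=c0.max(0)+8;print(a,b)
B=cv2.resize(im[a[0]:b[0],a[1]:b[1]],(A.shape[1],int(A.shape[1]*(b-a)[0]/(b-a)[1])),interpolation=cv2.INTER_CUBIC)
o=np.vstack([A,B]); print(o.shape); k=min(1,600/o.shape[0]); save("b.png",cv2.resize(o,None,fx=k,fy=k))
```

```text
bench z 0.00013730212452167656
board 196 [ 0.6169 -0.236 ] 83.83 len 0.19 mid [ 0.6168 -0.2375] z 0.1097
board 182 [ 0.5564 -0.2396] -96.4 len 0.189 mid [ 0.5564 -0.2396] z 0.1094
board 242 [ 0.497  -0.2334] 83.68 len 0.261 mid [ 0.4971 -0.2327] z 0.1096
tote rim ((0.4861641526222229, 0.2783188819885254), (0.24185903370380402, 0.3903401792049408), 8.676294326782227) 0.11955821441062464
1204
[176 102] [271 245]
[169 281] [232 378]
(846, 644, 3)
```

View pics/b.png

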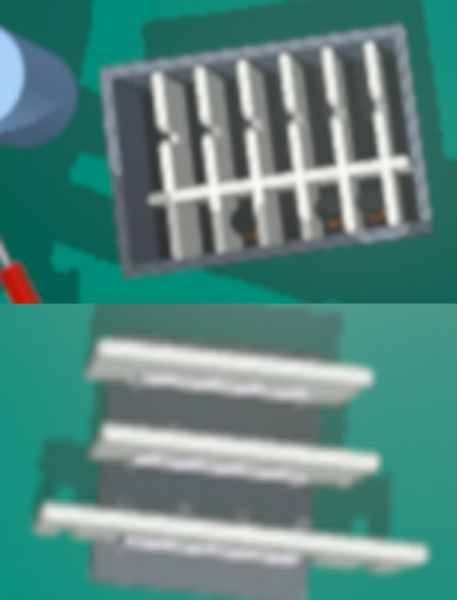

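The crop shows that the empty lane, marked by the V-notches, is the far one (world +x). The set is shifted to the right, towards world -y. The film roll spoiled the rim fit, so I'll refit without it.

```bash
cat > tote.py <<'E'
from h import *
T=np.load("top.npy")
w=(T[...,0]>.3)&(T[...,0]<.65)&(T[...,1]>.05)&(T[...,1]<.45)
m=(w&(T[...,2]>.113)&(T[...,2]<.13)).astype(np.uint8)
n,l,st,_=cv2.connectedComponentsWithStats(m,connectivity=8)
for i in range(1,n):
    if st[i,4]<40: continue
    r=cv2.minAreaRect(T[l==i][:,:2].astype(np.float32)); print(st[i,4],r,np.median(T[l==i][:,2]))
    if .18<min(r[1])<.22: R=r
ang=R[2]; ang=ang if ang<45 else ang-90
a=np.radians(ang); X=np.array([np.cos(a),np.sin(a)]); Y=np.array([-X[1],X[0]]); C=np.array(R[0])
m=w&(T[...,2]>.102)&(T[...,2]<.1125)
q=(T[m][:,:2]-C)@np.stack([X,Y],1)
ok=(abs(q[:,0])<.095)&(abs(q[:,1])<.145); q=q[ok]
print("z",np.median(T[m][ok][:,2]))
# cross rows away from long divider
e=(q[:,0]>-.02)&(q[:,0]<.085)
best=max(((np.exp(-(((q[e,1]-s+.022+.022)%.044-.022)/.002)**2).sum()),s) for s in np.arange(-.022,.022,.0005)); print("cross phase",best,len(q[e]))
print(np.histogram(q[e,1],np.arange(-.148,.15,.004)))
e2=(abs(q[:,0]+.032)<.015)
h=np.histogram(q[e2,0],np.arange(-.048,-.015,.002)); print(h)
e3=abs(abs((q[:,1]-best[1])%.044)-.022)<.005
print("ends x",q[e,0].max(),"lane centre world",C+.032*X,"ang",ang)
E
python3 tote.py
```

```text
1118 ((0.4782986044883728, 0.23889537155628204), (0.21442684531211853, 0.31527942419052124), 8.843414306640625) 0.11964979768560602
z 0.10763310015788186
cross phase (np.float64(165.61767665055623), np.float64(-0.009999999999999988)) 411
(array([ 0,  0,  0,  0,  0,  0, 23, 28, 13,  0,  0,  0,  0,  0,  0,  0,  0,
       24, 23, 13,  0,  0,  0,  0,  0,  0,  0,  0, 26, 31, 11,  0,  0,  0,
        0,  0,  0,  0,  0, 27, 30, 14,  0,  0,  0,  0,  0,  0,  0,  0, 29,
       30, 14,  0,  0,  0,  0,  0,  0,  0,  0, 32, 30,  9,  0,  0,  0,  0,
        0,  0,  0,  0,  0,  4]), array([-1.48000000e-01, -1.44000000e-01, -1.40000000e-01, -1.36000000e-01,
       -1.32000000e-01, -1.28000000e-01, -1.24000000e-01, -1.20000000e-01,
       -1.16000000e-01, -1.12000000e-01, -1.08000000e-01, -1.04000000e-01,
       -1.00000000e-01, -9.60000000e-02, -9.20000000e-02, -8.80000000e-02,
       -8.40000000e-02, -8.00000000e-02, -7.60000000e-02, -7.20000000e-02,
       -6.80000000e-02, -6.40000000e-02, -6.00000000e-02, -5.60000000e-02,
       -5.20000000e-02, -4.80000000e-02, -4.40000000e-02, -4.00000000e-02,
   
[... 505 characters left out ...]
 7.20000000e-02,
        7.60000000e-02,  8.00000000e-02,  8.40000000e-02,  8.80000000e-02,
        9.20000000e-02,  9.60000000e-02,  1.00000000e-01,  1.04000000e-01,
        1.08000000e-01,  1.12000000e-01,  1.16000000e-01,  1.20000000e-01,
        1.24000000e-01,  1.28000000e-01,  1.32000000e-01,  1.36000000e-01,
        1.40000000e-01,  1.44000000e-01,  1.48000000e-01]))
(array([ 3,  6,  8, 13,  1, 26, 50, 42, 52, 45, 14, 13,  4, 17,  6,  8]), array([-0.048, -0.046, -0.044, -0.042, -0.04 , -0.038, -0.036, -0.034,
       -0.032, -0.03 , -0.028, -0.026, -0.024, -0.022, -0.02 , -0.018,
       -0.016]))
ends x 0.08475080328960398 lane centre world [0.50991819 0.24381488] ang 8.843414306640625
```

The set's middle in the lane is at about world (0.511, 0.235), shifted about -9 mm along the tote's y. The tote is yawed +8.8° and the rack boards -6.3°. I'll go above the tote first for a close look.

step_arm([
  [[-36,-17,-6,0,1],[-36,-17,-6,0,1],[-36,-17,-6,0,1],[-36,-17,-6,0,1],[-36,-17,-6,0,1],[-36,-17,-6,0,1],[-36,-17,-6,0,1],[-36,-17,-6,0,1],[-36,-17,-6,0,1],[-36,-17,-6,0,1],[-36,-17,-6,0,1],[-30,-20,-4,0,1]],
])

```text
t: 1.7
eef_pos: [0.5129, 0.2342, 0.3019]
tcp_rot: [[-0.961, 0.278, 0.001], [0.278, 0.961, 0.0], [-0.001, 0.001, -1.0]]
wrist_force: [0.2, 0.8, -0.2]
opening: 0.0855
```

step_arm([
  [[0,0,0,0.142,1],[0,0,0,0.142,1],[0,0,0,0.142,1],[0,0,0,0.142,1],[0,0,0,0.142,1],[0,0,0,0.142,1],[0,0,0,0.142,1],[0,0,0,0.142,1],[0,0,0,0,1],[0,0,0,0,1]],
])

```text
t: 2.7
eef_pos: [0.5113, 0.2356, 0.3013]
tcp_rot: [[-0.157, 0.988, 0.0], [0.988, 0.157, 0.0], [0.0, 0.0, -1.0]]
wrist_force: [0.3, -0.2, -0.1]
opening: 0.0853
```

Run:
```python
from h import *
s=telemetry.observe(); print(s["t"],s["eef_pos"],s["tcp_rot"].round(4),s["wrist_force"])
c=optics.camera("wrist"); print(c["fovy"],c["cx"],c["cy"],c["T"].round(4).tolist()); np.savez("w1.npz",**c)
save("w1.png",cv2.resize(c["image"],(800,600)))
```

```text
2.7 [0.51126769 0.23556697 0.30131294] [[-0.1572  0.9876  0.    ]
 [ 0.9876  0.1572  0.    ]
 [ 0.      0.     -1.    ]] [ 0.29144029 -0.2403644  -0.1390325 ]
65.70646984690485 252.80305324745868 190.9014006789281 [[0.9876, -0.1506, -0.0452, 0.4988], [0.1572, 0.9458, 0.284, 0.3059], [-0.0, -0.2876, 0.9578, 0.4433], [0.0, 0.0, 0.0, 1.0]]
```

View pics/w1.png

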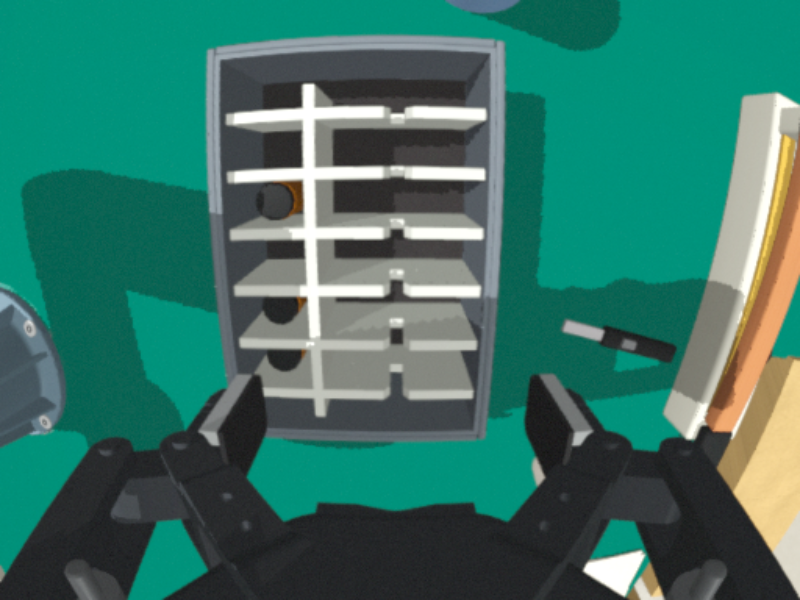

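The wrist view shows the whole tote, with the existing long divider at column 312 and slot gaps around column 397 of the 800-px picture. I'll turn that into world points.

```bash
cat >> h.py <<'E'
def fcloud(c):
    h,w=c["z_map"].shape; f=h/2/np.tan(np.radians(float(c["fovy"]))/2)
    v,u=np.mgrid[:h,:w].astype(float); z=c["z_map"]
    a=u-c["cx"]; b=v-c["cy"]; r=np.hypot(a,b)+1e-9; t=np.tan(r/f)/r
    p=np.stack([a*t*z,-b*t*z,-z],-1); P=p@c["T"][:3,:3].T+c["T"][:3,3]; P[z==0]=np.nan
    return P
E
python3 - <<'E'
from h import *
from scipy.optimize import minimize
P=fcloud(dict(np.load("w1.npz")))
a=np.radians(8.84); C0=np.array([.478,.239])
def fr(p,a): return (p[...,:2]-C0)@np.array([[np.cos(a),-np.sin(a)],[np.sin(a),np.cos(a)]])
q=fr(P,a); z=P[...,2]
ins=(abs(q[...,0])<.12)&(abs(q[...,1])<.17)
rim=P[ins&(z>.113)&(z<.127)]; r=cv2.minAreaRect(rim[:,:2].astype(np.float32)); print("rim",r,np.median(rim[:,2]))
top=P[ins&(z>.105)&(z<.1105)&(abs(q[...,0])<.097)&(abs(q[...,1])<.147)]; print(len(top),np.median(top[:,2]))
# fit template: six crosses, one long
def cost(v):
    t=fr(top,v[2])-v[:2]; 
    dc=np.abs((t[:,1]+.022*2)%.044-.022); dc=np.maximum(dc-.004,0); dl=np.maximum(abs(t[:,0]+.032)-.004,0)
    # slot gap: no pts
    d=np.minimum(dc,dl); return np.minimum(d,.004).mean()*1e3+ .2*np.minimum(np.minimum(np.abs((t[:,1]+.044)%.044-.022),abs(t[:,0]+.032)),.008).mean()*1e3
best=None
for dy in np.arange(-.02,.021,.004):
  s=minimize(cost,[0,dy,a],method="Nelder-Mead",options=dict(initial_simplex=[[0,dy,a],[.004,dy,a],[0,dy+.003,a],[0,dy,a+.03]],xatol=1e-6,fatol=1e-7)); 
  if abs(s.x[1])<.022 and (best is None or s.fun<best.fun): best=s
print(best.x,best.fun); A=best.x[2]
R=np.array([[np.cos(A),-np.sin(A)],[np.sin(A),np.cos(A)]])
t=fr(top,A)-best.x[:2]
for k in range(6):
    e=(abs(t[:,1]-(-.11+.044*k))<.012)&(abs(t[:,0]+.032)>.012); x=t[e,0]; xs=np.sort(x); xs2=xs[(xs>.005)&(xs<.06)]; g=np.diff(xs2); i=g.argmax()
    print(k,t[e,1].mean().round(4),"ends",xs[0].round(4),xs[-1].round(4),"gap",xs2[i].round(4),xs2[i+1].round(4))
for o in(0,.004): print("long x mean",t[abs(t[:,0]+.032)<.008+o][:,0].mean())
print("set middle",C0+R@best.x[:2],"lane",C0+R@(best.x[:2]+[.032,0]),"ang",np.degrees(A))
E
```

```text
rim ((0.4785163700580597, 0.2377001792192459), (0.21472559869289398, 0.3142794668674469), 8.776102066040039) 0.11915295145973906
7777 0.10740727544287121
[ 0.00025507 -0.00950327  0.15541242] 0.7149612174212947
0 -0.1094 ends -0.0793 0.0958 gap 0.0223 0.0402
1 -0.0658 ends -0.0964 0.0966 gap 0.0226 0.0409
2 -0.0214 ends -0.0966 0.0966 gap 0.0228 0.0404
3 0.0219 ends -0.0971 0.096 gap 0.0218 0.0401
4 0.0659 ends -0.097 0.0964 gap 0.023 0.0409
5 0.1097 ends -0.0971 0.0968 gap 0.024 0.0418
long x mean -0.031954450614107226
long x mean -0.03189917413304197
set middle [0.47972298 0.22965074] lane [0.51133731 0.23460394] ang 8.904475719880814
```

Set middle in the lane: (0.5113, 0.2346), angle 8.9°. The slot gaps in all six cross dividers are consistent at 22–41 mm. Now to the rack, fingers half open because of the neighbouring board.

step_arm([
  [[0,0,0,0.134,0],[0,0,0,0.133,0],[-46.5,3.7,0,0,0],[-46.5,3.7,0,0,0],[-46.5,3.7,0,0,0],[-46.5,3.7,0,0,0],[-46.5,3.7,0,0,0],[-46.5,3.7,0,0,0],[-46.5,3.7,0,0,0],[-46.5,3.7,0,0,0],[-46.5,3.7,0,0,0],[-46.5,3.7,0,0,0]],
])

```text
t: 3.95
eef_pos: [0.4952, -0.2326, 0.3015]
tcp_rot: [[0.11, 0.994, 0.001], [0.994, -0.11, -0.0], [-0.0, 0.001, -1.0]]
wrist_force: [0.7, 0.3, 0.9]
opening: 0.0428
```

step_arm([
  [[0,0,25,0,0],[0,0,25,0,0],[0,0,0,0,0],[0,0,0,0,0],[0,0,0,0,0]],
])

```text
t: 4.45
eef_pos: [0.4964, -0.2308, 0.253]
tcp_rot: [[0.111, 0.994, 0.002], [0.994, -0.111, -0.002], [-0.001, 0.002, -1.0]]
wrist_force: [-0.9, 0.3, -0.3]
opening: 0.0429
```

```bash
cat > brd.py <<'E'
from h import *
s=telemetry.observe(); R=s["tcp_rot"]; p=s["eef_pos"]; print(s["t"],p,R.round(4).tolist(),s["opening"],env.grip_point_offset)
c=optics.camera("wrist"); P=fcloud(c); np.savez("w2.npz",**c); save("w2.png",c["image"])
C=np.array([.497,-.2327]); u=np.array([.109,.994]); n=np.array([.994,-.109]); d=P[...,:2]-C
m=(abs(d@n)<.012)&(abs(d@u)<.145)&(P[...,2]>.104)&(P[...,2]<.118); q=P[m]; cc=q[:,:2].mean(0); V=np.linalg.svd(q[:,:2]-cc,full_matrices=False)[2][0]; V*=np.sign(V[1]); sl=(q[:,:2]-cc)@V
a=(q[:,:2]-cc)@[V[1],-V[0]]
mid=cc+V*(sl.max()+sl.min())/2+np.array([V[1],-V[0]])*(np.percentile(a,2)+np.percentile(a,98))/2
print(len(q),"mid",mid,"len",np.ptp(sl),"width",np.percentile(a,[2,98]),"z",np.median(q[:,2]),"yaw n",np.degrees(np.arctan2(-V[0],V[1])))
print("tool yaw",np.degrees(np.arctan2(R[1,1],R[0,1])),"delta tool mm",1e3*(R.T@np.r_[mid-p[:2],0]))
E
python3 brd.py
```

```text
4.45 [ 0.49642663 -0.23083606  0.25301909] [[0.1113, 0.9938, 0.002], [0.9938, -0.1113, -0.0016], [-0.0013, 0.0022, -1.0]] 0.04288180761818517 -0.0187
1995 mid [ 0.49765767 -0.23475917] len 0.26305292395906 width [-0.0038945   0.00387692] z 0.10944777803817529 yaw n -6.302490631210757
tool yaw -6.390504639811469 delta tool mm [-3.76170484  1.66004639  0.00855268]
```

View pics/w2.png

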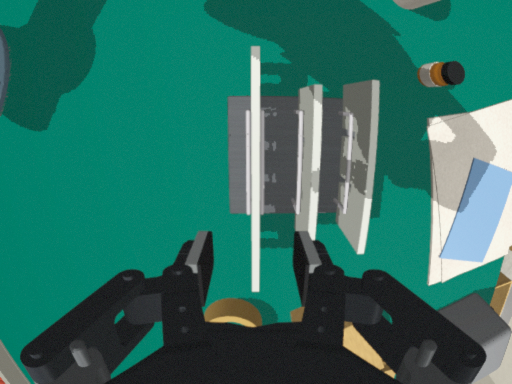

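The board lies at column 255, its top edge 263 mm long and 7.8 mm wide at z = 0.109. It agrees with the top view to 2 mm. Aligning and descending.

step_arm([
  [[-3.7,1.6,30,0,0],[0,0,30,0,0],[0,0,30,0,0],[0,0,30,0,0],[0,0,20,0,0],[0,0,15,0,0],[0,0,10,0,0],[0,0,8,0,0],[0,0,0,0,0],[0,0,0,0,0],[0,0,0,0,0]],
], grip_force=30)

```text
t: 5.6
eef_pos: [0.4974, -0.235, 0.0793]
tcp_rot: [[0.113, 0.994, 0.001], [0.994, -0.113, -0.001], [-0.001, 0.002, -1.0]]
wrist_force: [-0.1, -0.2, -0.2]
opening: 0.0425
```

```bash
python3 -c "
from h import *
s=telemetry.observe(); print(s['eef_pos'],s['wrist_force'],s['moment'],1e3*(s['tcp_rot'].T@(np.r_[.49766,-.23476,.079]-s['eef_pos'])))"
```

```text
[ 0.49741829 -0.23498045  0.07927477] [-0.08818646 -0.18891621 -0.20751491] [-0.00373396  0.05177593 -0.03634659] [0.2465281  0.21491806 0.27486678]
```

step_arm([
  [[0,0,0,0,-0.5],[0,0,0,0,-0.8],[0,0,0,0,-1],[0,0,0,0,-1],[0,0,0,0,-1],[0,0,0,0,-1],[0,0,0,0,-1],[0,0,0,0,-1]],
], grip_force=30)

```text
t: 6.4
eef_pos: [0.4972, -0.2348, 0.0787]
tcp_rot: [[0.113, 0.994, 0.001], [0.994, -0.113, -0.001], [-0.001, 0.001, -1.0]]
wrist_force: [0.2, -0.4, 5.2]
opening: 0.008
```

step_arm([
  [[0,0,-3,0,-1],[0,0,-8,0,-1],[0,0,-15,0,-1],[0,0,-20,0,-1],[0,0,-20,0,-1],[0,0,-20,0,-1],[0,0,-20,0,-1],[0,0,-20,0,-1],[0,0,-10,0,-1],[0,0,0,0,-1],[0,0,0,0,-1]],
])

```text
t: 7.5
eef_pos: [0.4962, -0.2341, 0.2132]
tcp_rot: [[0.113, 0.994, -0.001], [0.994, -0.113, 0.001], [0.001, -0.002, -1.0]]
wrist_force: [0.6, -0.2, -1.7]
opening: 0.0076
```

```bash
cat > held.py <<'E'
from h import *
s=telemetry.observe(); R=s["tcp_rot"]; p=s["eef_pos"]; print(s["t"],p,R.round(4).tolist(),s["opening"],s["wrist_force"].round(2),s["moment"].round(3),env.grip_point_offset)
c=optics.camera("wrist"); P=fcloud(c); save("w3.png",c["image"])
q=(P-p)@R; m=(abs(q[...,1])<.02)&(abs(q[...,0])<.145)&(q[...,2]>-.05)&(q[...,2]<-.01); b=q[m]
print(len(b),"x range",b[:,0].min(),b[:,0].max(),"y",np.percentile(b[:,1],[2,50,98]))
for lo in np.arange(-.14,.14,.04):
    e=(b[:,0]>=lo)&(b[:,0]<lo+.04)
    if e.sum()>20: print(round(lo,2),e.sum(),"z top",np.percentile(b[e,2],5).round(4),"y mid",((np.percentile(b[e,1],3)+np.percentile(b[e,1],97))/2).round(4))
E
python3 held.py
```

```text
7.5 [ 0.496184   -0.23412638  0.21324327] [[0.1128, 0.9936, -0.0014], [0.9936, -0.1128, 0.001], [0.0008, -0.0015, -1.0]] 0.0076240240617457804 [ 0.65 -0.18 -1.73] [-0.01  -0.063  0.03 ] -0.0187
9611 x range -0.03200233614609241 0.11229548561377593 y [-0.01596072 -0.0007594   0.01501527]
-0.06 292 z top -0.0316 y mid -0.0007
-0.02 4408 z top -0.0481 y mid -0.0005
0.02 2027 z top -0.0317 y mid -0.001
0.06 2261 z top -0.0318 y mid -0.0008
0.1 623 z top -0.0317 y mid -0.0008
```

View pics/w3.png

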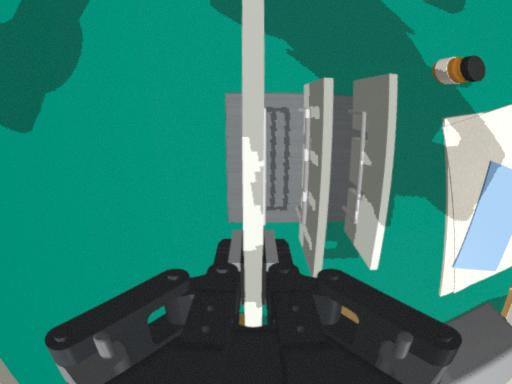

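The board is held level, with its top 31.7 mm behind the TCP and centred in the jaws. Carrying it to the tote.

step_arm([
  [[0,0,-15,-0.05,-1],[0,0,-10,-0.1,-1],[0,0,0,-0.1,-1],[0,0,0,-0.018,-1],[15,0,0,0,-1],[30,0,0,0,-1],[40,0,0,0,-1],[45,0,0,0,-1],[45,0,0,0,-1],[45,0,0,0,-1],[45,0,0,0,-1],[45,0,0,0,-1]],
])

```text
t: 8.75
eef_pos: [0.4472, 0.0742, 0.2386]
tcp_rot: [[-0.152, 0.988, -0.001], [0.988, 0.152, 0.0], [0.001, -0.001, -1.0]]
wrist_force: [1.4, 1.0, -0.0]
opening: 0.0076
```

```bash
cat > d.py <<'E'
from h import *
s=telemetry.observe(); R=s["tcp_rot"]; p=s["eef_pos"]; a=np.radians(8.9)
print(s["t"],p.round(4),"f",s["wrist_force"].round(2),"m",s["moment"].round(3),"open",s["opening"],"delta",(1e3*(R.T@(np.r_[.5113,.2346,p[2]]-p))).round(1),"turn",(np.arctan2(R[1,1],R[0,1])-a).round(4),"board z in lane mm",round(1e3*(p[2]-.0683-.008),1), "tilt",R[:2,2].round(4))
E
python3 d.py
```

```text
8.75 [0.4472 0.0742 0.2386] f [ 1.36  1.01 -0.04] m [-0.013 -0.106  0.018] open 0.007576281778346253 delta [148.8  87.7  -0. ] turn -0.0027 board z in lane mm 162.3 tilt [-0.0011  0.0004]
```

step_arm([
  [[35,20,0,0,-1],[30,25,0,0,-1],[20,25,0,0,-1],[10,18,0,0,-1],[5,0,0,0,-1],[0,0,0,0,-1],[0,0,0,0,-1],[0,0,0,0,-1]],
])

```text
t: 9.55
eef_pos: [0.5197, 0.1836, 0.2392]
tcp_rot: [[-0.153, 0.988, -0.0], [0.988, 0.153, -0.0], [-0.0, -0.0, -1.0]]
wrist_force: [-0.6, -0.1, -0.1]
opening: 0.0076
```

```bash
python3 d.py
```

```text
9.55 [0.5197 0.1836 0.2392] f [-0.64 -0.1  -0.12] m [-0.042  0.014 -0.002] open 0.0076144110996855295 delta [51.7 -0.5 -0. ] turn -0.0015 board z in lane mm 162.9 tilt [-0.0005 -0.0002]
```

step_arm([
  [[15,-0.5,0,0,-1],[20,0,0,0,-1],[12,0,0,0,-1],[4.7,0,10,0,-1],[0,0,15,0,-1],[0,0,15,0,-1],[0,0,10,0,-1],[0,0,5,0,-1],[0,0,0,0,-1],[0,0,0,0,-1]],
])

```text
t: 10.55
eef_pos: [0.5123, 0.235, 0.1845]
tcp_rot: [[-0.154, 0.988, 0.0], [0.988, 0.154, 0.0], [-0.0, 0.0, -1.0]]
wrist_force: [0.7, 0.3, 0.2]
opening: 0.0074
```

```bash
python3 d.py
python3 - <<'E'
from h import *
c=optics.camera("wrist"); save("w4.png",c["image"])
E
```

```text
10.55 [0.5123 0.235  0.1845] f [0.68 0.31 0.16] m [ 0.009  0.022 -0.009] open 0.007361304617452624 delta [-0.2 -1.1 -0. ] turn -0.0007 board z in lane mm 108.2 tilt [0.0003 0.    ]
```

View pics/w4.png

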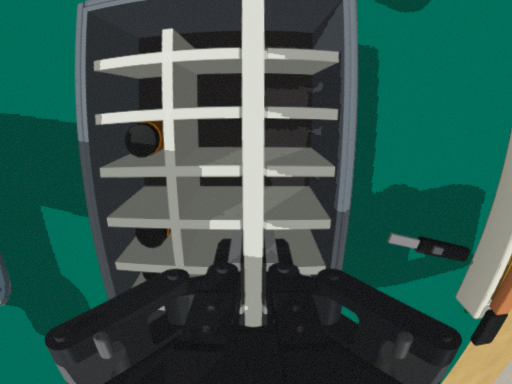

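The board hangs over the slot line, parallel to the set. Lowering to just above the slot bottoms.

step_arm([
  [[0,-0.6,4,0,-1],[0,0,6,0,-1],[0,0,6,0,-1],[0,0,6,0,-1],[0,0,6,0,-1],[0,0,6,0,-1],[0,0,6,0,-1],[0,0,5,0,-1],[0,0,4,0,-1],[0,0,2,0,-1],[0,0,0,0,-1],[0,0,0,0,-1]],
])

```text
t: 11.8
eef_pos: [0.5115, 0.2351, 0.1335]
tcp_rot: [[-0.154, 0.988, 0.0], [0.988, 0.154, 0.0], [0.0, 0.0, -1.0]]
wrist_force: [-0.1, 0.1, -0.8]
opening: 0.0077
```

```bash
python3 d.py
```

```text
11.8 [0.5115 0.2351 0.1335] f [-0.06  0.06 -0.83] m [ 0.02  -0.014 -0.023] open 0.007745954140762799 delta [-0.5 -0.3 -0. ] turn -0.0003 board z in lane mm 57.2 tilt [0.0003 0.0001]
```

step_arm([
  [[-0.5,0,2,0,-1],[0,0,2,0,-1],[0,0,2,0,-1],[0,0,1,0,-1],[0,0,1,0,-1],[0,0,1,0,-1],[0,0,0,0,-1],[0,0,0,0,-1]],
])

```text
t: 12.6
eef_pos: [0.5115, 0.2346, 0.1243]
tcp_rot: [[-0.154, 0.988, 0.0], [0.988, 0.154, 0.0], [0.0, 0.0, -1.0]]
wrist_force: [-0.2, -0.6, -1.2]
opening: 0.0076
```

```bash
python3 d.py
```

```text
12.6 [0.5115 0.2346 0.1243] f [-0.21 -0.59 -1.18] m [-0.007  0.016  0.034] open 0.007566980352931881 delta [ 0.1 -0.2 -0. ] turn -0.0004 board z in lane mm 48.0 tilt [0. 0.]
```

step_arm([
  [[0,0,0.5,0,-1],[0,0,0.5,0,-1],[0,0,0.5,0,-1],[0,0,0.5,0,-1],[0,0,0,0,-1]],
])

```text
t: 13.1
eef_pos: [0.5114, 0.2346, 0.1222]
tcp_rot: [[-0.154, 0.988, -0.0], [0.988, 0.154, -0.0], [-0.0, -0.0, -1.0]]
wrist_force: [0.8, -0.7, -0.1]
opening: 0.0074
```

```bash
python3 d.py
```

```text
13.1 [0.5114 0.2346 0.1222] f [ 0.85 -0.7  -0.07] m [ 0.02  -0.008  0.03 ] open 0.007449823055029029 delta [ 0.  -0.1  0. ] turn -0.0003 board z in lane mm 45.9 tilt [-0.0002 -0.0001]
```

No contact force at the slot-bottom level, so it may already be meshing. I'll continue gently.

step_arm([
  [[0,0,0.5,0,-1],[0,0,0.5,0,-1],[0,0,0.5,0,-1],[0,0,0.5,0,-1],[0,0,0.5,0,-1],[0,0,0.5,0,-1],[0,0,0,0,-1]],
])

```text
t: 13.8
eef_pos: [0.5114, 0.2346, 0.1192]
tcp_rot: [[-0.154, 0.988, -0.0], [0.988, 0.154, -0.0], [0.0, -0.0, -1.0]]
wrist_force: [0.4, 0.1, -0.8]
opening: 0.0074
```

```bash
python3 d.py; python3 held.py | tail -6
```

```text
13.8 [0.5114 0.2346 0.1192] f [ 0.41  0.09 -0.77] m [-0.009  0.039 -0.028] open 0.00742298074908942 delta [ 0.  -0.1  0. ] turn -0.0004 board z in lane mm 42.9 tilt [-0.0002 -0.    ]
9640 x range -0.03192006006898913 0.11259997697858938 y [-0.01628326 -0.00123355  0.01463884]
-0.06 283 z top -0.0317 y mid -0.0012
-0.02 4429 z top -0.0483 y mid -0.0008
0.02 2020 z top -0.0317 y mid -0.0015
0.06 2268 z top -0.0318 y mid -0.0014
0.1 640 z top -0.0319 y mid -0.0013
```

The grip hasn't slipped and the board is 5 mm below the slot bottoms, so it has dropped over the cross dividers. I'll keep sliding it down in stages.

step_arm([
  [[0,0,1,0,-1],[0,0,1,0,-1],[0,0,1,0,-1],[0,0,1.5,0,-1],[0,0,1.5,0,-1],[0,0,1.5,0,-1],[0,0,1.5,0,-1],[0,0,1.5,0,-1],[0,0,1.5,0,-1],[0,0,0,0,-1]],
])

```text
t: 14.85
eef_pos: [0.5113, 0.2345, 0.107]
tcp_rot: [[-0.154, 0.988, -0.0], [0.988, 0.154, -0.0], [-0.0, -0.0, -1.0]]
wrist_force: [-0.5, -0.5, -0.8]
opening: 0.0073
```

```bash
python3 d.py
```

```text
14.85 [0.5113 0.2345 0.107 ] f [-0.52 -0.46 -0.83] m [-0.015  0.043  0.015] open 0.007343202877532301 delta [ 0.1  0.  -0. ] turn -0.0003 board z in lane mm 30.7 tilt [-0.0004 -0.0001]
```

step_arm([
  [[0,0,2,0,-1],[0,0,2,0,-1],[0,0,2,0,-1],[0,0,2,0,-1],[0,0,2,0,-1],[0,0,2,0,-1],[0,0,2,0,-1],[0,0,2,0,-1],[0,0,2,0,-1],[0,0,2,0,-1],[0,0,2,0,-1],[0,0,0,0,-1]],
])

```text
t: 16.05
eef_pos: [0.5112, 0.2345, 0.0849]
tcp_rot: [[-0.154, 0.988, -0.001], [0.988, 0.154, -0.0], [-0.0, -0.001, -1.0]]
wrist_force: [0.8, -0.7, -1.0]
opening: 0.0076
```

```bash
python3 d.py; python3 held.py | tail -3
```

```text
16.05 [0.5112 0.2345 0.0849] f [ 0.84 -0.67 -1.02] m [-0.005 -0.008 -0.011] open 0.007636414942060535 delta [ 0.1  0.1 -0. ] turn -0.0004 board z in lane mm 8.6 tilt [-0.0006 -0.0001]
0.02 3434 z top -0.0315 y mid 0.0
0.06 3710 z top -0.0316 y mid -0.0
0.1 2407 z top -0.0312 y mid -0.0
```

step_arm([
  [[0,0,1.5,0,-1],[0,0,1.5,0,-1],[0,0,1.5,0,-1],[0,0,1,0,-1],[0,0,1,0,-1],[0,0,0.5,0,-1],[0,0,0.5,0,-1],[0,0,0,0,-1]],
])

```text
t: 16.9
eef_pos: [0.5114, 0.2346, 0.0777]
tcp_rot: [[-0.154, 0.988, -0.0], [0.988, 0.154, -0.0], [-0.0, -0.0, -1.0]]
wrist_force: [-0.3, 0.8, -1.1]
opening: 0.0073
```

step_arm([
  [[0,0,0.5,0,-1],[0,0,0.5,0,-1],[0,0,0,0,-1],[0,0,0,0,-1]],
])

```text
t: 17.3
eef_pos: [0.5114, 0.2346, 0.0768]
tcp_rot: [[-0.154, 0.988, -0.0], [0.988, 0.154, -0.0], [-0.0, -0.0, -1.0]]
wrist_force: [0.7, 0.5, -1.2]
opening: 0.0079
```

```bash
python3 d.py
```

```text
17.3 [0.5114 0.2346 0.0768] f [ 0.72  0.45 -1.23] m [-0.007 -0.09   0.029] open 0.007945470423149931 delta [ 0.  -0.1  0. ] turn -0.0003 board z in lane mm 0.5 tilt [-0. -0.]
```

step_arm([
  [[0,0,0.5,0,-1],[0,0,0.3,0,-1],[0,0,0,0,-1],[0,0,0,0,-1]],
])

```text
t: 17.7
eef_pos: [0.5115, 0.2346, 0.0762]
tcp_rot: [[-0.154, 0.988, 0.0], [0.988, 0.154, 0.0], [0.0, 0.0, -1.0]]
wrist_force: [-1.2, -0.3, 1.6]
opening: 0.0073
```

```bash
for i in 1 2 3; do python3 d.py; done
```

```text
17.7 [0.5115 0.2346 0.0762] f [-1.22 -0.34  1.58] m [-0.037  0.219  0.001] open 0.007262171264342058 delta [ 0.  -0.2 -0. ] turn -0.0003 board z in lane mm -0.1 tilt [0.0002 0.0001]
17.7 [0.5115 0.2346 0.0762] f [-1.22 -0.34  1.58] m [-0.037  0.219  0.001] open 0.007262171264342058 delta [ 0.  -0.2 -0. ] turn -0.0003 board z in lane mm -0.1 tilt [0.0002 0.0001]
17.7 [0.5115 0.2346 0.0762] f [-1.22 -0.34  1.58] m [-0.037  0.219  0.001] open 0.007262171264342058 delta [ 0.  -0.2 -0. ] turn -0.0003 board z in lane mm -0.1 tilt [0.0002 0.0001]
```

Pad contact: the vertical force changed from -1.2 to +1.6 N at the expected height. Releasing with a small opening and rising.

step_arm([
  [[0,0,0,0,-0.7],[0,0,0,0,-0.55],[0,0,0,0,-0.5],[0,0,0,0,-0.5],[0,0,-2,0,-0.5],[0,0,-5,0,-0.5],[0,0,-10,0,-0.5],[0,0,-20,0,-0.5],[0,0,-30,0,-0.5],[0,0,-40,0,-0.5],[0,0,-50,0,-0.5],[0,0,-50,0,-0.5]],
], grip_force=20)

```text
t: 18.9
eef_pos: [0.5109, 0.2345, 0.2856]
tcp_rot: [[-0.154, 0.988, 0.0], [0.988, 0.154, 0.0], [-0.0, 0.0, -1.0]]
wrist_force: [0.2, 0.6, 0.7]
opening: 0.0214
```

step_arm([
  [[0,0,-20,0,-0.5],[0,0,0,0,-0.5],[0,0,0,0,-0.5],[0,0,0,0,-0.5]],
])

```text
t: 19.3
eef_pos: [0.5105, 0.2343, 0.3013]
tcp_rot: [[-0.154, 0.988, -0.003], [0.988, 0.154, -0.001], [-0.0, -0.003, -1.0]]
wrist_force: [-0.2, 0.3, 0.3]
opening: 0.0211
```

```bash
python3 d.py
python3 - <<'E'
from h import *
c=optics.camera("wrist"); P=fcloud(c); save("w5.png",c["image"])
C0=np.array([.5113,.2346]); a=np.radians(8.9); q=(P[...,:2]-C0)@np.array([[np.cos(a),-np.sin(a)],[np.sin(a),np.cos(a)]]); z=P[...,2]
for nm,x0 in(("new",0),("old",-.064)):
    print(nm)
    for y0 in(-.11,-.066,-.022,.022,.066,.11):
      m=(abs(q[...,0]-x0)<.012)&(abs(q[...,1]-y0+.022)<.012)&(z>.095)&(z<.125)
      if m.sum()>10: print(y0-.022,m.sum(),"x",q[m][:,0].mean().round(4),"z",np.median(z[m]).round(4))
m=(abs(q[...,0])<.005)&(abs(q[...,1])<.15)&(z>.1)&(z<.115); print("y ends",q[m][:,1].min(),q[m][:,1].max())
E
```

```text
19.3 [0.5105 0.2343 0.3013] f [-0.24  0.31  0.3 ] m [-0.004  0.01  -0.003] open 0.021134718601787623 delta [ 0.2  0.8 -0. ] turn -0.0004 board z in lane mm 225.0 tilt [-0.0029 -0.0007]
new
-0.132 289 x -0.0002 z 0.1109
-0.088 114 x -0.001 z 0.1074
-0.044 133 x -0.0012 z 0.1073
0.0 141 x -0.0014 z 0.1071
0.044000000000000004 162 x -0.001 z 0.1073
0.088 167 x -0.0008 z 0.1074
old
-0.088 126 x -0.0637 z 0.1073
-0.044 161 x -0.0631 z 0.107
0.0 175 x -0.0632 z 0.1073
0.044000000000000004 177 x -0.0631 z 0.1072
0.088 182 x -0.0632 z 0.1071
y ends -0.13937869327235455 0.13115291190328854
```

View pics/w5.png

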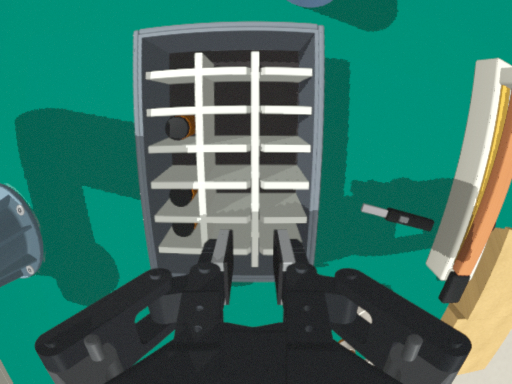

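The picture shows the new divider at column 255, flush and parallel with the old one at column 200, and the gripper clear. Handing in.

```bash
python3 -c "
from h import *
print(job.job_done())"
```

```text
the job is handed in; nothing more can be done
None
```

The long divider is in the empty lane, standing on the base pad and released, and I handed the job in at about 19 s. No verdict is reported, so the checks below are my own measurements.

**What I did:** I measured the tote and set from the top and wrist cameras and gripped the board at its middle with 30 N. I then lifted it straight out, carried it over and lowered it in small steps. The notches dropped over all six cross dividers on the first try, so no feeling along y was needed. The measured force stayed within about 2 N throughout the lowering. At the pad the vertical force changed by about 2.8 N.

**Last checks:**
- **Height:** the new board's top is at 107.1–107.4 mm, against 107.0–107.3 mm for the old divider.
- **Position:** it stands about 1 mm from the measured lane line and parallel to it. Along y it is about 8–9 mm off the lane's centre, where the shifted set put it (13 mm allowed).
- **Surroundings:** the gripper is clear of the tote. I did not re-measure the short boards or other things at the end; the robot never went near most of them, and the rack looked undisturbed after the lift.

**Disagreements:**
- **Board position:** the top and wrist cameras differed by about 2 mm on the board in the rack, within their calibration.
- **Tote rim:** my fit came out about 15 mm larger than the stated 200 x 300 mm. I did not resolve this, but I used the rim only to frame the search for the divider tops and to estimate the shift along y.
- **Near end of the new board:** one height reading there was 110.9 mm, and the apparent end reached 4–8 mm too far. I put this down to the tote wall falling in that window, but did not check further.

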